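# Post an old medicine carton through the sprung flap of a return box

### The arm

A 6-joint arm with a two-finger parallel gripper is mounted at the origin on a cart in front of the work surface, level with it; the furniture and walls round the work are solid. World frame = base frame: x ahead of the robot, y to its left, z up, the work surface at z = 0. Lengths are in mm, angles in rad, forces in N, time in s.
With the tool pointing down it reaches from about 400 to 825 mm from the base axis. Payload 7 kg.
Tool frame: the origin (TCP) lies on the mounting face of the last link; the fingertips stand 178 mm ahead of it and the grasp point (between the pads) lies 159 mm ahead of it; z points along the fingers, y is the line along which they close (so a half turn about z gives the same grasp; the last joint's range is limited). The gripper opens to 88 mm and grips with 3 to 60 N. Pads are 19 mm wide; open, the fingers measure 130 mm over their backs; the gripper's body (78 mm by 193 mm) begins 47 mm behind the grasp point.
Start: joints at [-0.814, 0.359, 0.012, 0, -1.224, -0.288], TCP at [304.948, -602.165, 404.661] pointing down, gripper open.
Joint ranges: [-3.07, 3.07], [-1.43, 2.12], [-1.02, 1.25], [-3.03, 1.67], [-3.05, -0], [-3.03, 3.03]. Speed limits (rad/s): [2.39, 2.39, 3.01, 3.14, 3.14, 3.14].

### API

Orientations are given as a unit quaternion [w, x, y, z].
In Python, from cell import monitor, imaging, ctrl gives the robot as it stands. The module is installed in compiled form; this text tells all that it offers.
- The arm moves only by the tool play_rows, never from a script. Its argument "increments" is a list of rows, each a list of 3 entries, a list of its own where there are three numbers: the shift along the tool's x, y, z scaled (see below), then the turn, a rotation vector about the tool's x, y, z scaled (see below), then the opening, from 0 (shut) to 1 (fully open). A call has 1 to 12 rows; each row is the pose to reach, as a shift and turn from the pose commanded when the call began, along the tool's axes at that moment, turning the shorter way round; what a row does not reach only later rows make up. The controller multiplies each number of a shift by 30 cm and each number of a turn by 180 degrees. A row lasts 1/10 s, in which the tool goes at most 50 mm and 8.59 degrees, less where a joint would pass 70% of its speed; a pose out of reach is approached as far as the arm can. A call with a number of a shift or a turn outside -1 to 1 is refused whole. A call with a gripper value outside its range is refused whole. The fingers move at their own pace and stop on an object; "newtons" is the grip in N (left out, the last holds). Time passes only in rows, so rows that repeat a pose let the fingers close. It gives the time, the measured TCP pose, the force, the opening and the grip force at its end, in the units of the state.
- monitor.get_obs(): the state, without advancing time (a new reading comes with each control period).
- imaging.capture(name): name is "side" or "top"; returns a dict with "image" (480x640x3 uint8, red, green, blue), "depth" (480x640 float32, mm along the optical axis (not along the pixel's ray), 0 where there is no reading), "mtx" (3x3 intrinsics, pixels), "rvec" (rotation vector, rad) and "tvec" (3), from world to camera coordinates, as OpenCV has them. Camera axes: x right, y down, z forward; pixel columns grow to the right and rows downward; lengths in mm; the calibration is good to about 2 mm. A picture is of the moment at which its call begins.
- ctrl.job_done(): hands the job in; it is judged then, once.
The state is a dict: "time": time; "joint_positions": joint angles; "dq": joint speeds; "joint_torque": joint torques, N m; "ee_pos": TCP position; "ee_rot": TCP orientation; "wrist_force": force on the tool from outside, world axes, zero at the start; "moment": the same for the moment, N m; "grip_width": opening from 0.0 (shut) to 1.0 (fully open); "grip_force": force on a finger pad.
Only numpy, scipy, OpenCV 4.12 (cv2) and the standard library are available. Lean on these libraries where they do the work, as an engineer would, in place of code of your own. Each camera call takes 0.05 s, during which the arm holds its last target. There are 200 camera calls.

### The job

Post the medicine carton, standing upright as it is, down through the sprung flap in the top of the medicine return box: feel gently for the hidden opening of the guard under the flap, then poke the carton right through with the fingers, so that it drops to the bottom and the flap closes again behind it. Never press the carton or the fingers hard against the box (20 N is too much), and leave the other things on the sideboard where they are.

Things in the scene. Friction and masses are not known exactly. Their poses are not given: they have to be found in the camera images.
- carton: the medicine carton: a closed white and orange cardboard-like box, 32 x 47 x 86 mm, about 40 g, standing on its small end on the sideboard. Its origin is the centre of one 32 x 86 mm face; its x axis is level and runs across the 32 mm thickness, its y axis points up along the 86 mm length, its z axis is level and runs across the 47 mm width (from the origin's face into the carton)
- carton_mid (a point): centre of the carton's volume, axes as the carton
- carton_top (a point): centre of the carton's upper 32 x 47 mm end, 86 mm above the sideboard at the start, axes as the carton
- carton_foot (a point): centre of the carton's lower 32 x 47 mm end, axes as the carton
- return_box: the medicine return box: closed white plastic box with a green lid and a green cross on its front, 134 x 214 mm (x by y), 165 mm high, fixed to the sideboard, yaw differs from run to run. Origin at the centre of its underside; x from front (cross) to back, y along its long side, z up. Floor 5 mm thick; empty below the guard
- slot (a point): centre of the slot in the lid, at the lid's top (165 mm above the sideboard), axes as the box. The slot, 50 mm (box x) by 100 mm (box y), is shut by two grey sprung leaves that meet in the middle, hinged along its long edges, each 24.5 mm long. Hinge barrels stand 3.5 mm above the lid along both long edges
- guard_level (a point): the point 27.5 mm straight below the slot's centre, at the upper face of the hidden guard: a level plate, 5 mm thick, sprung: it gives up to 10 mm downward at 0.8 N/mm, then is hard, and does not shift sideways. Its one opening, with a 30 mm sleeve below, 38 mm (box x) by 51 mm (box y), is centred in box x, but along box y its centre is up to 19 mm to either side of this point: not measured, not visible, found by feel
- flap_near (a joint): angle of the leaf hinged at the front edge (box -x): 0 shut, 1.5 hanging down, about 1.2 with the carton in the slot. The carton meets 5 to 10 N from the leaves at first, under 3 N once its foot is 20 mm below the lid; let go, it is held between them by friction until its top is pushed below their edges, about 25 mm below the lid; they do so round the fingers too, and shut when these leave
- flap_far (a joint): angle of the leaf hinged at the back edge (box +x), likewise
- oregano: bystander: herb jar, 47 mm across, 98 mm high; origin at the centre of its underside
- salt_shaker: bystander: salt shaker, 44 mm across, 90 mm high; origin at the centre of its underside
- tea_box: bystander: dark tea box, 68 x 131 x 107 mm; origin at the centre of its underside
- mug: bystander: white mug with dark dots, 82 x 114 x 91 mm; origin at the centre of its underside
Not all that is in view belongs to the job. What is shaped like the carton but pink is not meant.

How it is judged:
By the outcome, as a careful person would: the job done as asked, in the order asked, and still so for the second after the job is handed in, with the robot touching nothing.
It also fails if it takes over 72 s, if anything falls off the work surface, if the arm or the gripper's body presses on something with over 40 N, if the wrist force passes 120 N, or if a joint passes its speed limit or range.

## Working session

There is one attempt and no reset: what is moved stays moved. The work goes in short steps, Python scripts to look and compute and a tool call to move; the robot and the scene stay as the last step left them, time stands still between calls to the robot, and variables do not carry over. Pictures are saved under pics/ and viewed, at most 10 in all, crops included, and the job is handed in when it is done.

Besides the shell and the picture viewer there is one more tool, called after "Call:" as name(argument=value, ...), one argument or row to a line, values as JSON. play_rows: Moves the arm, as the interface text tells. Its arguments: {"type":"object","properties":{"increments":{"type":"array"},"newtons":{"type":"number"}},"required":["increments"]}

```bash
mkdir -p pics; cat > h.py <<'E'
import numpy as np, cv2
from cell import monitor, imaging, ctrl
from scipy.spatial.transform import Rotation as R
def cap(n):
    c=imaging.capture(n); np.savez('/tmp/%s.npz'%n,**c); return c
def cloud(c):
    K=np.array(c['mtx']);Rm=cv2.Rodrigues(np.array(c['rvec'],float))[0];t=np.array(c['tvec'],float).ravel()
    v,u=np.mgrid[:480,:640];d=c['depth']
    p=np.stack([(u-K[0,2])/K[0,0]*d,(v-K[1,2])/K[1,1]*d,d],-1)
    P=(p-t)@Rm; P[d==0]=np.nan; return P
def ray(c,uv,z):
    K=np.array(c['mtx']);Rm=cv2.Rodrigues(np.array(c['rvec'],float))[0];t=np.array(c['tvec'],float).ravel()
    r=np.c_[(np.atleast_2d(uv)-K[[0,1],[2,2]])/K[[0,1],[0,1]],np.ones(len(np.atleast_2d(uv)))]@Rm
    o=-Rm.T@t; return o+r*((z-o[2])/r[:,2:])
def rot(o): 
    q=o['ee_rot']; return R.from_quat([q[1],q[2],q[3],q[0]])
E
python3 - <<'E'
from h import *
for n in('top','side'):
    c=cap(n); cv2.imwrite('pics/%s0.png'%n,c['image'][...,::-1])
    Rm=cv2.Rodrigues(np.array(c['rvec'],float))[0]; print(n,-Rm.T@np.ravel(c['tvec']),c['mtx'][0])
o=monitor.get_obs();print(o); print(rot(o).as_matrix())
E
```

```text
top [ 372.57165776  -82.7945657  1688.85568934] [579.32657783   0.         324.96417029]
side [ 159.97722241 1048.56590059  894.14291253] [575.77438317   0.         324.21662121]
{'time': 0.1, 'joint_positions': array([-8.13886902e-01,  3.59300065e-01,  1.11645032e-02, -2.89419674e-04,
       -1.22413490e+00, -2.88100729e-01]), 'dq': array([ 0.00046962, -0.00219224,  0.00146529,  0.00180662,  0.00109186,
       -0.00069297]), 'joint_torque': array([-4.76956266e-04, -5.84165311e+01,  2.93751258e+01,  7.01552153e+00,
        1.01535057e-02, -4.69321947e-05]), 'ee_pos': array([ 304.89528446, -602.01836322,  403.83557349]), 'ee_rot': array([-2.49924940e-04, -2.32215679e-01,  9.72664031e-01,  7.06624991e-04]), 'wrist_force': array([ 0.57380306, -0.23053805, -0.44555291]), 'moment': array([-0.03125498, -0.00511222,  0.04494729]), 'grip_force': 0.0, 'grip_width': 1.0008252091355392}
[[-8.92151632e-01 -4.51735323e-01 -8.14364804e-04]
 [-4.51736030e-01  8.92150758e-01  1.25854444e-03]
 [ 1.58007196e-04  1.49069040e-03 -9.99998876e-01]]
```

View pics/top0.png

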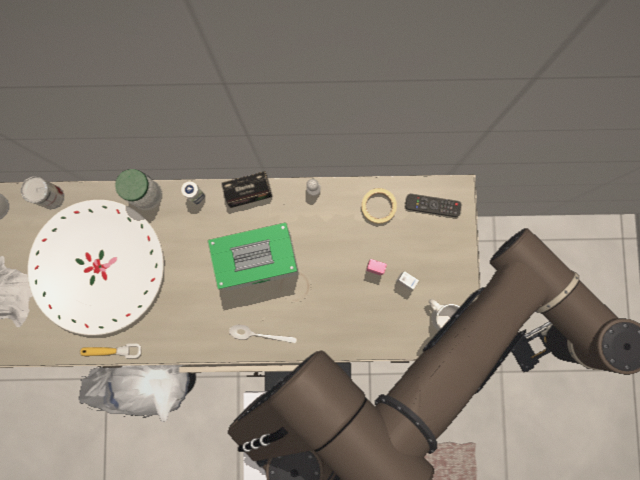

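View pics/side0.png

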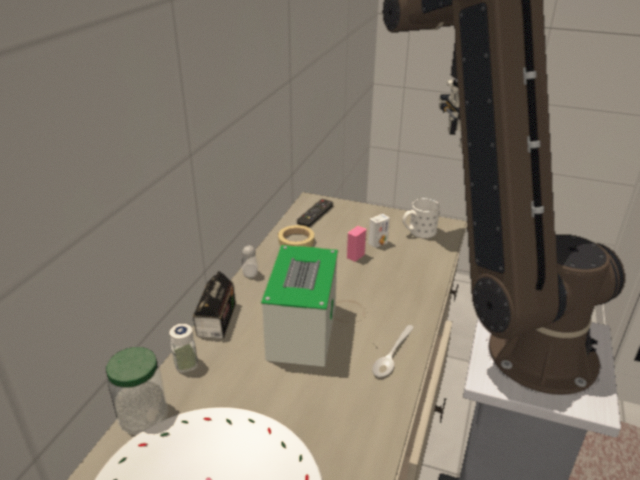

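The top view shows the white carton at (408,281), the pink decoy at (376,267), the green lid at (253,256) with the slot in its middle, and the mug at (445,315). The side view shows the carton at (379,231).

```bash
python3 - <<'E'
from h import *
c=dict(np.load('/tmp/top.npz'));P=cloud(c);im=c['image'].astype(int)
hsv=cv2.cvtColor(c['image'],cv2.COLOR_RGB2HSV)
def rect(m,z,nm):
    m=m.astype(np.uint8);n,l,s,_=cv2.connectedComponentsWithStats(m);k=1+np.argmax(s[1:,4]);m=(l==k)
    ct=max(cv2.findContours(m.astype(np.uint8),0,1)[0],key=len)[:,0].astype(float)
    q=ray(c,ct,z); r=cv2.minAreaRect(q[:,:2].astype(np.float32)); print(nm,s[k],'depth z',np.nanmedian(P[m],0),r, r[2]); print(cv2.boxPoints(r))
u,v=np.meshgrid(np.arange(640),np.arange(480))
g=(hsv[...,0]>45)&(hsv[...,0]<80)&(hsv[...,1]>120)&(abs(u-253)<60)&(abs(v-256)<50)
rect(g,165,'lid')
sl=(hsv[...,1]<100)&(abs(u-253)<30)&(abs(v-256)<22)
rect(sl,167,'slot')
near=(abs(u-408)<16)&(abs(v-281)<16)
for a,b in((72,100),(78,95)): rect(near&(P[...,2]>a)&(P[...,2]<b),86,'carton%d'%a)
rect(near&(hsv[...,1]<40)&(hsv[...,2]>150),86,'cartonw')
pk=(hsv[...,1]>100)&(abs(u-376)<14)&(abs(v-267)<14)&(P[...,2]>60); rect(pk,86,'pink')
cr=c['image'][255:310,355:440,::-1]; cr2=c['image'][215:315,200:305,::-1]
cv2.imwrite('pics/cr.png',np.hstack([cv2.resize(cr,(400,300),interpolation=2),cv2.resize(cr2,(400,300),interpolation=2)]))
E
```

```text
lid [ 209  224   87   64 2760] depth z [522.59595505 113.42782118 166.18268508] ((525.3115234375, 113.23905944824219), (129.907958984375, 209.86500549316406), 11.634042739868164) 11.634042739868164
[[440.5313   202.91716 ]
 [482.8527    -2.636279]
 [610.09174   23.560959]
 [567.7704   229.1144  ]]
slot [230 239  45  33 965] depth z [526.71902618 113.36692133 165.2462173 ] ((526.4290161132812, 113.45338439941406), (66.0560302734375, 107.76446533203125), 11.992804527282715) 11.992804527282715
[[482.92578  159.29672 ]
 [505.318     53.884346]
 [569.93225   67.61005 ]
 [547.54004  173.02243 ]]
carton72 [398 271  20  18 194] depth z [ 457.97237161 -307.68658316   86.35666214] ((458.0030212402344, -307.5596923828125), (49.432037353515625, 30.13692855834961), 55.05356979370117) 55.05356979370117
[[ 431.494   -319.18774]
 [ 456.19687 -336.4505 ]
 [ 484.51205 -295.93164]
 [ 459.80917 -278.66888]]
carton78 [398 271  20  18 185] depth z [ 458.24674987 -307.87464908   86.38882869] ((458.29754638671875, -307.8182678222656), (48.04178237915039, 29.358030319213867), 55.053531646728516) 55.053531646728516
[[ 432.50592 -319.0996 ]
 [ 456.5703  -335.9162 ]
 [ 484.08917 -296.53693]
 [ 460.02478 -279.72034]]
cartonw [399 271  20  18 195] depth z [ 458.2492502  -308.90146027   86.34821853] ((458.812744140625, -309.10272216796875), (49.389373779296875, 30.11432647705078), 55.122093200683594) 55.122093200683594
[[ 432.3391  -320.75143]
 [ 457.04407 -337.9717 ]
 [ 485.28638 -297.454  ]
 [ 460.58142 -280.23373]]
pink [367 268  16   6  27] depth z [ 485.1908097  -215.63093394   79.42750938] ((484.62542724609375, -215.78651428222656), (43.676490783691406, 4.397671699523926), 70.54617309570312) 70.54617309570312
[[ 475.27896 -235.6457 ]
 [ 479.42557 -237.11034]
 [ 493.9719  -195.92732]
 [ 489.8253  -194.46269]]
```

View pics/cr.png

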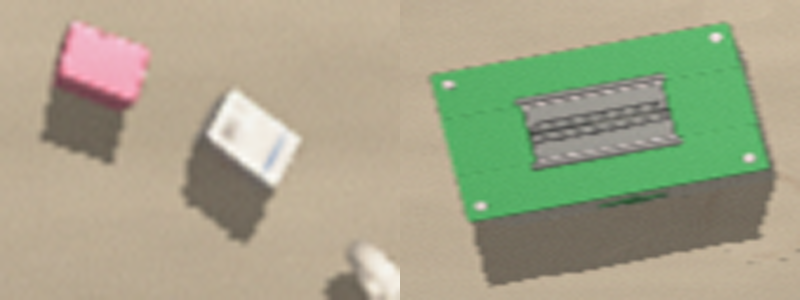

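The crop shows the carton with its long side running up to the right of world x, and the pink carton close to its left. The box yaw is about 11.7° and the slot is centred in the lid. I'll open the gripper only part way so the fingers clear the pink one.

```bash
cat > p.py <<'E'
import json,sys,os,numpy as np
from scipy.spatial.transform import Rotation as R
# commanded state: x y z yaw(deg, of tool y axis)
def load(): return json.load(open('st.json')) if os.path.exists('st.json') else [304.948,-602.165,404.661,116.855]
def plan(*t,nd=4):
    s=load(); a=np.radians(s[3]); y=np.array([np.cos(a),np.sin(a),0]); z=np.array([0,0,-1.]); M=np.c_[np.cross(y,z),y,z]
    sh=np.round(M.T@(np.array(t[:3])-s[:3])/300,nd); tr=round(-(t[3]-s[3])/180,nd)
    e=np.array(s[:3])+M@sh*300
    print('shift',sh.tolist(),'turn z',tr); json.dump([*e,s[3]-tr*180],open('st.json','w'))
if __name__=='__main__': plan(*map(float,sys.argv[1:]))
E
python3 p.py 458.3 -308.2 404 55.05; python3 p.py 458.3 -308.2 233 55.05
```

```text
shift [-0.8987, 0.6433, 0.0022] turn z 0.3434
shift [-0.0, -0.0, 0.57] turn z -0.0
```

Call:
play_rows(
  increments=[
    [[-0.8987,0.6433,0.0022],[0,0,0.3434],0.66],
    [[-0.8987,0.6433,0.0022],[0,0,0.3434],0.66],
    [[-0.8987,0.6433,0.0022],[0,0,0.3434],0.66],
    [[-0.8987,0.6433,0.0022],[0,0,0.3434],0.66],
    [[-0.8987,0.6433,0.0022],[0,0,0.3434],0.66],
    [[-0.8987,0.6433,0.0022],[0,0,0.3434],0.66],
    [[-0.8987,0.6433,0.0022],[0,0,0.3434],0.66],
    [[-0.8987,0.6433,0.0022],[0,0,0.3434],0.66],
    [[-0.8987,0.6433,0.0022],[0,0,0.3434],0.66],
    [[-0.8987,0.6433,0.0022],[0,0,0.3434],0.66],
    [[-0.8987,0.6433,0.0022],[0,0,0.3434],0.66],
    [[-0.8987,0.6433,0.0022],[0,0,0.3434],0.66],
  ],
)

```text
time: 1.3
ee_pos: [457.8, -309.1, 403.8]
ee_rot: [-0.0, 0.3, 0.954, -0.0]
wrist_force: [0.2, 0.4, -0.2]
grip_width: 0.656
grip_force: 0.0
```

```bash
python3 - <<'E'
from h import *
c=dict(np.load('/tmp/side.npz'));P=cloud(c);hsv=cv2.cvtColor(c['image'],cv2.COLOR_RGB2HSV)
def rect(m,z,nm):
    ct=max(cv2.findContours(m.astype(np.uint8),0,1)[0],key=len)[:,0].astype(float)
    print(nm,len(ct),cv2.minAreaRect(ray(c,ct,z)[:,:2].astype(np.float32)),np.nanmedian(P[m],0))
u,v=np.meshgrid(np.arange(640),np.arange(480))
g=(hsv[...,0]>45)&(hsv[...,0]<80)&(hsv[...,1]>120)&(P[...,2]>158)&(P[...,2]<172)&(abs(u-302)<50)&(abs(v-275)<40)
rect(g,165,'lid')
sl=(hsv[...,1]<100)&(abs(u-302)<22)&(abs(v-275)<18);rect(sl,167,'slot')
w=(abs(u-379)<18)&(abs(v-231)<22)
rect(w&(P[...,2]>81)&(P[...,2]<92),86,'carton')
c=cap('side');cv2.imwrite('pics/s1.png',cv2.resize(c['image'][130:330,260:480,::-1],(660,600)))
E
```

```text
lid 235 ((525.5435791015625, 115.5440673828125), (130.03440856933594, 215.34461975097656), 11.998156547546387) [520.94032499 137.41917938 165.32110527]
slot 113 ((526.7260131835938, 113.7828369140625), (64.97100067138672, 107.427001953125), 11.857647895812988) [527.75930742 114.66973489 164.06109818]
carton 42 ((457.8470153808594, -303.81103515625), (53.125362396240234, 35.020870208740234), 61.81838607788086) [ 460.8045188  -302.32164358   85.12179353]
```

View pics/s1.png

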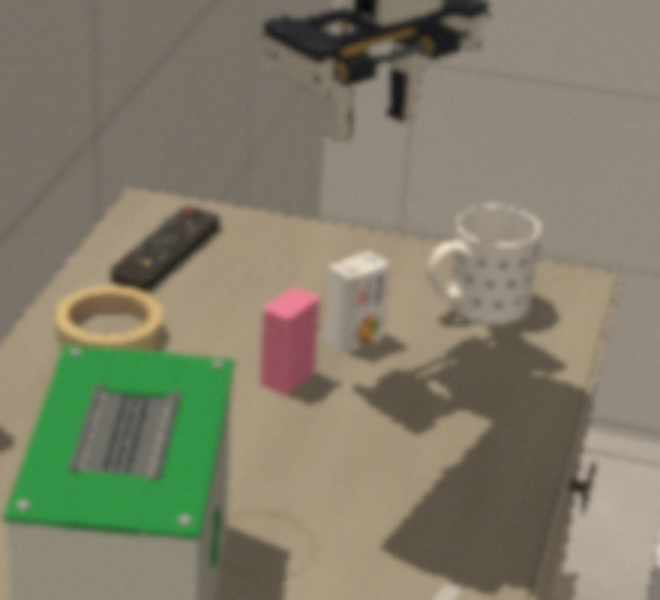

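The open fingers hang over the carton, with the pink carton and the mug clear of it on either side. Descending.

Call:
play_rows(
  increments=[
    [[0,0,0.15],[0,0,0],0.66],
    [[0,0,0.3],[0,0,0],0.66],
    [[0,0,0.42],[0,0,0],0.66],
    [[0,0,0.5],[0,0,0],0.66],
    [[0,0,0.55],[0,0,0],0.66],
    [[0,0,0.57],[0,0,0],0.66],
    [[0,0,0.57],[0,0,0],0.66],
    [[0,0,0.57],[0,0,0],0.66],
  ],
)

```text
time: 2.15
ee_pos: [458.6, -308.6, 233.8]
ee_rot: [0.001, 0.3, 0.954, -0.0]
wrist_force: [0.1, -0.3, -0.5]
grip_width: 0.659
grip_force: 0.0
```

Call:
play_rows(
  increments=[
    [[0,0,0],[0,0,0],0.4],
    [[0,0,0],[0,0,0],0.4],
    [[0,0,0],[0,0,0],0.4],
    [[0,0,0],[0,0,0],0.4],
    [[0,0,0],[0,0,0],0.4],
    [[0,0,0],[0,0,0],0.4],
  ],
  newtons=25,
)

```text
time: 2.75
ee_pos: [458.6, -308.3, 233.9]
ee_rot: [0.001, 0.3, 0.954, -0.0]
wrist_force: [-0.6, -0.1, 6.5]
grip_width: 0.536
grip_force: 25.0
```

```bash
python3 p.py 458.3 -308.2 433 55.05;python3 -c "
from h import *;print(monitor.get_obs()['joint_positions'])"
```

```text
shift [-0.0, -0.0, -0.6667] turn z -0.0
[-2.37256076e-01  3.31978830e-01 -4.71617568e-01  4.66212980e-04
 -7.65732668e-01 -1.94343687e+00]
```

Call:
play_rows(
  increments=[
    [[0,0,-0.05],[0,0,0],0.4],
    [[0,0,-0.15],[0,0,0],0.4],
    [[0,0,-0.3],[0,0,0],0.4],
    [[0,0,-0.45],[0,0,0],0.4],
    [[0,0,-0.57],[0,0,0],0.4],
    [[0,0,-0.6667],[0,0,0],0.4],
    [[0,0,-0.6667],[0,0,0],0.4],
    [[0,0,-0.6667],[0,0,0],0.4],
    [[0,0,-0.6667],[0,0,0],0.4],
  ],
)

```text
time: 3.65
ee_pos: [457.9, -307.9, 431.9]
ee_rot: [-0.001, 0.3, 0.954, 0.0]
wrist_force: [0.1, 0.8, -1.0]
grip_width: 0.537
grip_force: 25.0
```

```bash
python3 p.py 526.2 113.5 433 101.8; python3 -c "
from h import *
c=cap('side');cv2.imwrite('pics/s2.png',cv2.resize(c['image'][60:260,280:500,::-1],(660,600)))"
```

```text
shift [0.6199, 1.2817, 0.0] turn z -0.2598
```

View pics/s2.png

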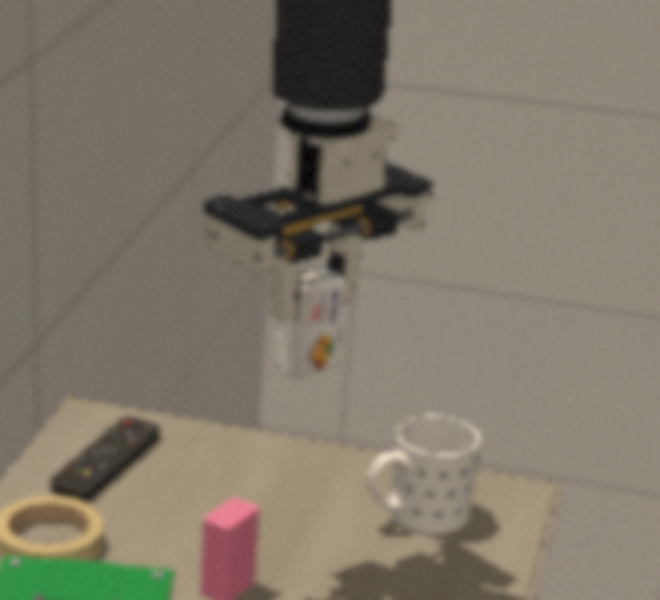

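The carton hangs upright between the fingers, with the pink carton and the mug undisturbed. That move is too long for one call, so I'll split it.

```bash
echo '[458.3,-308.2,433,55.05]' > st.json; python3 p.py 510 -100 433 78;python3 p.py 526.2 113.5 433 101.8
```

```text
shift [0.2563, 0.6676, 0.0] turn z -0.1275
shift [0.0952, 0.7073, 0.0] turn z -0.1322
```

Call:
play_rows(
  increments=[
    [[0.05,0.13,0],[0,0,-0.025],0.4],
    [[0.1,0.26,0],[0,0,-0.05],0.4],
    [[0.15,0.39,0],[0,0,-0.075],0.4],
    [[0.2,0.52,0],[0,0,-0.1],0.4],
    [[0.2563,0.6676,0],[0,0,-0.1275],0.4],
    [[0.2563,0.6676,0],[0,0,-0.1275],0.4],
    [[0.2563,0.6676,0],[0,0,-0.1275],0.4],
  ],
)

```text
time: 4.4
ee_pos: [510.2, -98.8, 431.9]
ee_rot: [-0.001, 0.103, 0.995, -0.0]
wrist_force: [-0.8, -0.3, -0.8]
grip_width: 0.537
grip_force: 25.0
```

Call:
play_rows(
  increments=[
    [[0.02,0.14,0],[0,0,-0.026],0.4],
    [[0.04,0.28,0],[0,0,-0.052],0.4],
    [[0.06,0.42,0],[0,0,-0.078],0.4],
    [[0.08,0.56,0],[0,0,-0.104],0.4],
    [[0.09,0.66,0],[0,0,-0.125],0.4],
    [[0.0952,0.7073,0],[0,0,-0.1322],0.4],
    [[0.0952,0.7073,0],[0,0,-0.1322],0.4],
    [[0.0952,0.7073,0],[0,0,-0.1322],0.4],
    [[0.0952,0.7073,0],[0,0,-0.1322],0.4],
    [[0.0952,0.7073,0],[0,0,-0.1322],0.4],
  ],
)

```text
time: 5.4
ee_pos: [526.2, 112.3, 433.0]
ee_rot: [-0.0, -0.102, 0.995, -0.0]
wrist_force: [0.3, 0.4, -0.3]
grip_width: 0.536
grip_force: 25.0
```

```bash
python3 -c "
from h import *
c=cap('side');P=cloud(c);o=monitor.get_obs();print(o['ee_pos'],o['wrist_force'],o['moment'])
# carton in tool frame
Q=(P.reshape(-1,3)-o['ee_pos'])@rot(o).as_matrix()
m=(Q[:,2]>184)&(Q[:,2]<226)&(abs(Q[:,0])<40)&(abs(Q[:,1])<50); q=Q[m];print(m.sum())
# two visible faces: histogram normals via x,y
print(np.percentile(q,[2,10,25,50,75,90,98],axis=0).round(1))
np.save('/tmp/q.npy',q)
cv2.imwrite('pics/s3.png',cv2.resize(c['image'][120:370,180:420,::-1],(576,600)))"
```

```text
[526.17268436 112.47349396 433.11143214] [-0.73680025 -0.20200131 -0.42151863] [0.0201079  0.01008477 0.00701421]
276
[[-14.8  -9.2 186.4]
 [-12.2   4.9 189.6]
 [ -6.2  21.1 195.7]
 [  2.2  23.1 204.8]
 [ 10.9  24.5 215.3]
 [ 13.4  25.9 221.7]
 [ 14.   27.5 225.3]]
```

View pics/s3.png

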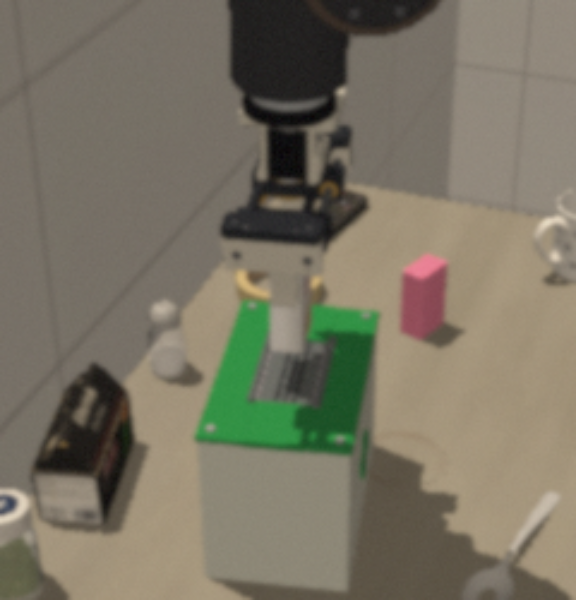

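The carton is above the leaves, aligned with the slot (tool x extent −15..14, so centred to about 1 mm). I'll descend gently through the flap to just above the guard.

Call:
play_rows(
  increments=[
    [[0,0,0.04],[0,0,0],0.4],
    [[0,0,0.08],[0,0,0],0.4],
    [[0,0,0.095],[0,0,0],0.4],
    [[0,0,0.105],[0,0,0],0.4],
    [[0,0,0.115],[0,0,0],0.4],
    [[0,0,0.125],[0,0,0],0.4],
    [[0,0,0.135],[0,0,0],0.4],
  ],
)

```text
time: 6.15
ee_pos: [526.5, 113.6, 393.6]
ee_rot: [0.001, -0.103, 0.995, 0.0]
wrist_force: [-1.3, 1.1, 7.0]
grip_width: 0.533
grip_force: 25.0
```

Call:
play_rows(
  increments=[
    [[0,0,0.01],[0,0,0],0.4],
    [[0,0,0.02],[0,0,0],0.4],
    [[0,0,0.03],[0,0,0],0.4],
    [[0,0,0.04],[0,0,0],0.4],
    [[0,0,0.05],[0,0,0],0.4],
    [[0,0,0.06],[0,0,0],0.4],
    [[0,0,0.06],[0,0,0],0.4],
    [[0,0,0.06],[0,0,0],0.4],
  ],
)

```text
time: 6.95
ee_pos: [526.0, 113.5, 373.8]
ee_rot: [-0.001, -0.103, 0.995, -0.0]
wrist_force: [0.6, 0.2, -1.9]
grip_width: 0.538
grip_force: 24.9
```

```bash
cat > f.py <<'E'
from h import *
# force/moment in box axes
o=monitor.get_obs();a=np.radians(11.8);B=np.array([[np.cos(a),np.sin(a),0],[-np.sin(a),np.cos(a),0],[0,0,1]])
print(o['time'],'box dxyz',(B@(o['ee_pos']-[526.2,113.5,0])).round(1),'F',(B@o['wrist_force']).round(2),'M',(B@o['moment']).round(3),'g',o['grip_width'].round(3))
E
python3 f.py
```

```text
Traceback (most recent call last):
  File "f.py", line 4, in <module>
    print(o['time'],'box dxyz',(B@(o['ee_pos']-[526.2,113.5,0])).round(1),'F',(B@o['wrist_force']).round(2),'M',(B@o['moment']).round(3),'g',o['grip_width'].round(3))
                                                                                                                                             ^^^^^^^^^^^^^^^^^^^^^
AttributeError: 'float' object has no attribute 'round'
```

```bash
sed -i "s/o\['grip_width'\].round(3)/o['grip_width']/" f.py; python3 f.py
```

```text
6.95 box dxyz [-2.000e-01  0.000e+00  3.738e+02] F [ 0.62  0.08 -1.94] M [ 0.14  -0.104 -0.063] g 0.5377071805776379
```

Call:
play_rows(
  increments=[
    [[0,0,0.008],[0,0,0],0.4],
    [[0,0,0.016],[0,0,0],0.4],
    [[0,0,0.024],[0,0,0],0.4],
    [[0,0,0.024],[0,0,0],0.4],
    [[0,0,0.024],[0,0,0],0.4],
  ],
)

```text
time: 7.45
ee_pos: [526.2, 113.5, 367.4]
ee_rot: [0.0, -0.103, 0.995, 0.0]
wrist_force: [-0.5, 0.0, 1.7]
grip_width: 0.537
grip_force: 24.9
```

```bash
python3 f.py
```

```text
7.45 box dxyz [  0.    0.  367.4] F [-0.52  0.13  1.68] M [-0.059  0.003 -0.101] g 0.5372360340376744
```

Call:
play_rows(
  increments=[
    [[0,0,0.008],[0,0,0],0.4],
    [[0,0,0.008],[0,0,0],0.4],
    [[0,0,0.008],[0,0,0],0.4],
  ],
)

```text
time: 7.75
ee_pos: [526.2, 113.5, 365.1]
ee_rot: [0.0, -0.103, 0.995, 0.0]
wrist_force: [-1.2, -0.2, 3.6]
grip_width: 0.536
grip_force: 25.0
```

```bash
python3 f.py
```

```text
7.75 box dxyz [  0.    0.  365.1] F [-1.18  0.02  3.65] M [-0.046  0.182 -0.083] g 0.5361312102191615
```

Call:
play_rows(
  increments=[
    [[0,0,0],[0,0,0],0.4],
    [[0,0,0],[0,0,0],0.4],
  ],
)

```text
time: 7.95
ee_pos: [526.2, 113.5, 365.0]
ee_rot: [0.0, -0.103, 0.995, 0.0]
wrist_force: [-0.2, -0.8, 3.6]
grip_width: 0.532
grip_force: 25.0
```

```bash
python3 f.py
```

```text
7.95 box dxyz [  0.  -0. 365.] F [-0.36 -0.79  3.57] M [-0.061  0.104 -0.075] g 0.5315565024619212
```

Call:
play_rows(
  increments=[
    [[0,0.003,-0.006],[0,0,0],0.4],
    [[0,0.007,-0.006],[0,0,0],0.4],
    [[0,0.01,-0.006],[0,0,0],0.4],
    [[0,0.01,-0.006],[0,0,0],0.4],
  ],
)

```text
time: 8.35
ee_pos: [525.6, 116.4, 366.8]
ee_rot: [-0.0, -0.103, 0.995, -0.0]
wrist_force: [0.3, -4.0, 3.9]
grip_width: 0.532
grip_force: 25.0
```

```bash
python3 f.py
```

```text
8.35 box dxyz [ -0.    2.9 366.8] F [-0.51 -4.01  3.89] M [-1.441  0.039 -0.082] g 0.5322572435029485
```

Call:
play_rows(
  increments=[
    [[0,0.003,0],[0,0,0],0.4],
    [[0,0.007,0],[0,0,0],0.4],
    [[0,0.007,0],[0,0,0],0.4],
  ],
)

```text
time: 8.65
ee_pos: [525.1, 118.6, 366.7]
ee_rot: [-0.0, -0.103, 0.995, -0.0]
wrist_force: [0.4, -3.5, 2.9]
grip_width: 0.535
grip_force: 25.0
```

```bash
python3 f.py
```

```text
8.65 box dxyz [ -0.    5.2 366.7] F [-0.32 -3.52  2.85] M [-1.278  0.05  -0.164] g 0.5352426716847871
```

Call:
play_rows(
  increments=[
    [[0,0.004,0],[0,0,0],0.4],
    [[0,0.008,0],[0,0,0],0.4],
    [[0,0.008,0],[0,0,0],0.4],
  ],
)

```text
time: 8.95
ee_pos: [524.6, 121.0, 366.7]
ee_rot: [-0.0, -0.103, 0.995, 0.0]
wrist_force: [-0.1, -2.8, 3.8]
grip_width: 0.538
grip_force: 25.0
```

```bash
python3 f.py
```

```text
8.95 box dxyz [ -0.    7.7 366.7] F [-0.66 -2.75  3.8 ] M [-1.201  0.103 -0.122] g 0.5375553984128569
```

Call:
play_rows(
  increments=[
    [[0,0.004,0],[0,0,0],0.4],
    [[0,0.008,0],[0,0,0],0.4],
    [[0,0.008,0],[0,0,0],0.4],
  ],
)

```text
time: 9.25
ee_pos: [524.1, 123.4, 366.7]
ee_rot: [-0.0, -0.103, 0.995, 0.0]
wrist_force: [0.3, -2.2, 3.5]
grip_width: 0.534
grip_force: 25.0
```

```bash
python3 f.py
```

```text
9.25 box dxyz [ -0.   10.1 366.7] F [-0.11 -2.2   3.47] M [-1.138  0.197 -0.065] g 0.5336565353395091
```

Call:
play_rows(
  increments=[
    [[0,0.004,0],[0,0,0],0.4],
    [[0,0.008,0],[0,0,0],0.4],
    [[0,0.008,0],[0,0,0],0.4],
  ],
)

```text
time: 9.55
ee_pos: [523.6, 125.7, 366.7]
ee_rot: [-0.0, -0.103, 0.995, 0.0]
wrist_force: [-0.9, -3.1, 3.1]
grip_width: 0.538
grip_force: 25.0
```

```bash
python3 f.py
```

```text
9.55 box dxyz [ -0.   12.5 366.7] F [-1.52 -2.8   3.06] M [-1.184  0.126 -0.117] g 0.5382200913909532
```

Call:
play_rows(
  increments=[
    [[0,0.004,0],[0,0,0],0.4],
    [[0,0.008,0],[0,0,0],0.4],
    [[0,0.008,0],[0,0,0],0.4],
  ],
)

```text
time: 9.85
ee_pos: [523.2, 128.1, 366.7]
ee_rot: [0.0, -0.103, 0.995, 0.0]
wrist_force: [-0.0, -2.3, 3.4]
grip_width: 0.537
grip_force: 25.0
```

```bash
python3 f.py
```

```text
9.85 box dxyz [ -0.   14.9 366.7] F [-0.49 -2.24  3.42] M [-1.153  0.165 -0.112] g 0.5365455738463959
```

Call:
play_rows(
  increments=[
    [[0,0.004,0],[0,0,0],0.4],
    [[0,0.008,0],[0,0,0],0.4],
    [[0,0.008,0],[0,0,0],0.4],
  ],
)

```text
time: 10.15
ee_pos: [522.7, 130.4, 366.7]
ee_rot: [0.0, -0.103, 0.995, 0.0]
wrist_force: [0.3, -2.8, 3.5]
grip_width: 0.538
grip_force: 25.0
```

```bash
python3 f.py
```

```text
10.15 box dxyz [ -0.   17.3 366.7] F [-0.25 -2.78  3.49] M [-1.178  0.092 -0.073] g 0.5382001105248848
```

Call:
play_rows(
  increments=[
    [[0,0.004,0],[0,0,0],0.4],
    [[0,0.008,0],[0,0,0],0.4],
    [[0,0.008,0],[0,0,0],0.4],
  ],
)

```text
time: 10.45
ee_pos: [522.2, 132.7, 366.7]
ee_rot: [0.0, -0.103, 0.995, 0.0]
wrist_force: [0.4, -3.1, 4.2]
grip_width: 0.538
grip_force: 25.0
```

```bash
python3 f.py
```

```text
10.45 box dxyz [ -0.   19.7 366.7] F [-0.28 -3.14  4.18] M [-1.147  0.057 -0.085] g 0.537866661339561
```

Nothing within +y, so I'll ease off, go back and sweep −y.

Call:
play_rows(
  increments=[
    [[0,0,-0.02],[0,0,0],0.4],
    [[0,-0.02,-0.025],[0,0,0],0.4],
    [[0,-0.04,-0.025],[0,0,0],0.4],
    [[0,-0.06,-0.025],[0,0,0],0.4],
    [[0,-0.068,-0.02],[0,0,0],0.4],
    [[0,-0.068,-0.01],[0,0,0],0.4],
    [[0,-0.068,0],[0,0,0],0.4],
    [[0,-0.068,0],[0,0,0],0.4],
  ],
)

```text
time: 11.25
ee_pos: [526.5, 112.3, 366.5]
ee_rot: [-0.0, -0.103, 0.995, -0.0]
wrist_force: [1.1, -2.2, 2.2]
grip_width: 0.536
grip_force: 25.0
```

```bash
python3 f.py
```

```text
11.25 box dxyz [  0.   -1.2 366.5] F [ 0.65 -2.38  2.25] M [-1.134 -0.136 -0.074] g 0.535787097727758
```

Call:
play_rows(
  increments=[
    [[0,-0.004,0],[0,0,0],0.4],
    [[0,-0.008,0],[0,0,0],0.4],
    [[0,-0.008,0],[0,0,0],0.4],
  ],
)

```text
time: 11.55
ee_pos: [526.9, 110.7, 366.9]
ee_rot: [0.0, -0.103, 0.995, 0.001]
wrist_force: [-0.6, 3.0, 1.6]
grip_width: 0.532
grip_force: 24.9
```

```bash
python3 f.py
```

```text
11.55 box dxyz [ 1.000e-01 -2.900e+00  3.669e+02] F [0.07 3.09 1.56] M [ 1.521 -0.039 -0.058] g 0.5318103942139272
```

Call:
play_rows(
  increments=[
    [[0,-0.003,0],[0,0,0],0.4],
    [[0,-0.006,0],[0,0,0],0.4],
    [[0,-0.006,0],[0,0,0],0.4],
  ],
)

```text
time: 11.85
ee_pos: [527.4, 108.6, 366.9]
ee_rot: [0.0, -0.103, 0.995, 0.0]
wrist_force: [0.1, 3.8, 3.5]
grip_width: 0.535
grip_force: 24.9
```

```bash
python3 f.py
```

```text
11.85 box dxyz [ 2.000e-01 -5.000e+00  3.669e+02] F [0.86 3.66 3.49] M [ 1.539 -0.251 -0.073] g 0.5352298421074165
```

Call:
play_rows(
  increments=[
    [[0,-0.003,0],[0,0,0],0.4],
    [[0,-0.006,0],[0,0,0],0.4],
    [[0,-0.006,0],[0,0,0],0.4],
  ],
)

```text
time: 12.15
ee_pos: [527.7, 106.7, 366.8]
ee_rot: [0.0, -0.103, 0.995, 0.0]
wrist_force: [-0.3, 2.9, 4.1]
grip_width: 0.532
grip_force: 24.9
```

```bash
python3 f.py
```

```text
12.15 box dxyz [  0.   -7.  366.8] F [0.28 2.93 4.14] M [ 1.283 -0.313 -0.1  ] g 0.5318407757299308
```

Pure friction so far; continue.

Call:
play_rows(
  increments=[
    [[0,-0.004,0],[0,0,0],0.4],
    [[0,-0.008,0],[0,0,0],0.4],
    [[0,-0.008,0],[0,0,0],0.4],
  ],
)

```text
time: 12.45
ee_pos: [528.1, 104.2, 366.7]
ee_rot: [-0.0, -0.103, 0.995, -0.0]
wrist_force: [-1.0, 3.0, 3.4]
grip_width: 0.536
grip_force: 24.9
```

```bash
python3 f.py
```

```text
12.45 box dxyz [-1.000e-01 -9.500e+00  3.667e+02] F [-0.33  3.11  3.35] M [ 1.164 -0.198 -0.109] g 0.5361503323787629
```

Call:
play_rows(
  increments=[
    [[0,-0.004,0],[0,0,0],0.4],
    [[0,-0.008,0],[0,0,0],0.4],
    [[0,-0.008,0],[0,0,0],0.4],
  ],
)

```text
time: 12.75
ee_pos: [528.6, 101.9, 366.7]
ee_rot: [-0.0, -0.103, 0.995, -0.0]
wrist_force: [-0.8, 2.6, 3.4]
grip_width: 0.537
grip_force: 24.9
```

```bash
python3 f.py
```

```text
12.75 box dxyz [-1.000e-01 -1.180e+01  3.667e+02] F [-0.2   2.74  3.44] M [ 1.251 -0.141 -0.07 ] g 0.537106181396002
```

Call:
play_rows(
  increments=[
    [[0,-0.004,0],[0,0,0],0.4],
    [[0,-0.008,0],[0,0,0],0.4],
    [[0,-0.008,0],[0,0,0],0.4],
  ],
)

```text
time: 13.05
ee_pos: [528.8, 99.2, 366.2]
ee_rot: [-0.001, -0.103, 0.995, -0.0]
wrist_force: [0.4, 0.8, -0.6]
grip_width: 0.533
grip_force: 24.9
```

```bash
python3 f.py
```

```text
13.05 box dxyz [ -0.4 -14.5 366.2] F [ 0.56  0.66 -0.62] M [ 0.336 -0.048 -0.122] g 0.5325062254928885
```

Call:
play_rows(
  increments=[
    [[0,-0.004,0],[0,0,0],0.4],
    [[0,-0.008,0],[0,0,0],0.4],
    [[0,-0.008,0],[0,0,0],0.4],
  ],
)

```text
time: 13.35
ee_pos: [529.3, 97.0, 366.2]
ee_rot: [-0.001, -0.103, 0.995, -0.0]
wrist_force: [-0.2, 0.7, -1.9]
grip_width: 0.534
grip_force: 24.9
```

```bash
python3 f.py
```

```text
13.35 box dxyz [-3.000e-01 -1.680e+01  3.662e+02] F [-0.09  0.71 -1.91] M [ 0.149  0.026 -0.145] g 0.5335415712890529
```

Fz dropped: the opening is found at about −15.6. I'll centre there and lower it into the sleeve.

Call:
play_rows(
  increments=[
    [[0,0.0035,0],[0,0,0],0.4],
    [[0,0.0035,0.01],[0,0,0],0.4],
    [[0,0.0035,0.02],[0,0,0],0.4],
    [[0,0.0035,0.02],[0,0,0],0.4],
  ],
)

```text
time: 13.75
ee_pos: [529.2, 98.4, 360.2]
ee_rot: [-0.0, -0.103, 0.995, -0.0]
wrist_force: [1.1, 0.3, -2.0]
grip_width: 0.533
grip_force: 24.9
```

```bash
python3 f.py
```

```text
13.75 box dxyz [-1.000e-01 -1.540e+01  3.602e+02] F [ 1.17  0.11 -2.03] M [-0.12  -0.135 -0.049] g 0.5327317249925697
```

Call:
play_rows(
  increments=[
    [[0,0,0.01],[0,0,0],0.4],
    [[0,0,0.02],[0,0,0],0.4],
    [[0,0,0.027],[0,0,0],0.4],
    [[0,0,0.027],[0,0,0],0.4],
  ],
)

```text
time: 14.15
ee_pos: [529.2, 98.4, 352.1]
ee_rot: [-0.0, -0.103, 0.995, -0.0]
wrist_force: [1.0, 0.2, -0.9]
grip_width: 0.532
grip_force: 24.9
```

```bash
python3 f.py
```

```text
14.15 box dxyz [-1.000e-01 -1.540e+01  3.521e+02] F [ 1.02  0.   -0.87] M [-0.032 -0.237 -0.048] g 0.5322572501885421
```

Call:
play_rows(
  increments=[
    [[0,0,0],[0,0,0],0.66],
    [[0,0,0],[0,0,0],0.66],
    [[0,0,0],[0,0,0],0.66],
    [[0,0,-0.03],[0,0,0],0.66],
    [[0,0,-0.08],[0,0,0],0.66],
    [[0,0,-0.13],[0,0,0],0.66],
    [[0,0,-0.18],[0,0,0],0.66],
    [[0,0,-0.2],[0,0,0],0.66],
    [[0,0,-0.2],[0,0,0],0],
  ],
)

```text
time: 15.05
ee_pos: [529.5, 98.4, 413.8]
ee_rot: [0.001, -0.103, 0.995, 0.0]
wrist_force: [1.0, 0.2, -0.8]
grip_width: 0.619
grip_force: 0.0
```

Call:
play_rows(
  increments=[
    [[0,0,0],[0,0,0],0],
    [[0,0,0],[0,0,0],0],
    [[0,0,0],[0,0,0],0],
    [[0,0,0],[0,0,0],0],
    [[0,0,0],[0,0,0],0],
    [[0,0,0],[0,0,0],0],
    [[0,0,0],[0,0,0],0],
  ],
  newtons=10,
)

```text
time: 15.75
ee_pos: [529.4, 98.4, 412.6]
ee_rot: [0.0, -0.103, 0.995, -0.0]
wrist_force: [0.1, -0.4, 0.0]
grip_width: 0.022
grip_force: 0.0
```

```bash
python3 f.py; python3 -c "
from h import *
c=cap('side');cv2.imwrite('pics/s4.png',cv2.resize(c['image'][150:350,200:420,::-1],(660,600)))"
```

```text
15.75 box dxyz [  0.  -15.4 412.6] F [ 0.04 -0.44  0.  ] M [-0.054 -0.015 -0.014] g 0.02224381494934353
```

View pics/s4.png

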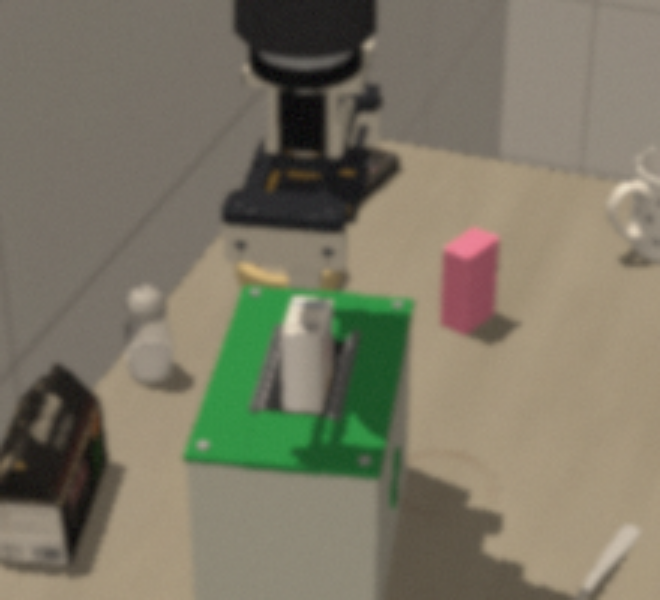

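```bash
python3 -c "
from h import *
c=dict(np.load('/tmp/side.npz'));P=cloud(c);a=np.radians(11.8)
d=P-[526.2,113.5,0];bx=d[...,0]*np.cos(a)+d[...,1]*np.sin(a);by=-d[...,0]*np.sin(a)+d[...,1]*np.cos(a)
for r in range(220,296,4):
  u=302; print(r,[(round(bx[r,k]),round(by[r,k]),round(P[r,k,2])) for k in (297,302,307) if P[r,k,2]==P[r,k,2]])
"
```

```text
220 [(-4, 73, 342), (-14, 75, 344), (-23, 71, 343)]
224 [(-5, 78, 336), (-15, 81, 339), (-24, 80, 339)]
228 [(-4, 76, 327), (-15, 80, 330), (-24, 78, 329)]
232 [(-4, 76, 317), (-13, 74, 317), (-23, 71, 316)]
236 [(-3, 72, 306), (-13, 71, 306), (-23, 74, 309)]
240 [(9, 4, 253), (-1, 2, 253), (-10, -7, 248)]
244 [(9, 2, 241), (-1, 1, 242), (42, -341, 18)]
248 [(28, -99, 163), (16, -101, 164), (4, -98, 167)]
252 [(13, -18, 207), (4, -26, 203), (-7, -28, 203)]
256 [(12, -12, 202), (1, -10, 204), (-9, -12, 204)]
260 [(9, 7, 204), (-1, 2, 202), (-11, 1, 202)]
264 [(8, 10, 197), (-2, 10, 197), (-12, 8, 197)]
268 [(9, 6, 183), (-2, 9, 187), (-12, 7, 186)]
272 [(9, 10, 175), (-2, 9, 176), (-12, 5, 174)]
276 [(9, 8, 164), (-1, 6, 163), (-12, 6, 164)]
280 [(9, 11, 155), (-2, 10, 155), (-13, 10, 157)]
284 [(9, 10, 144), (-1, 8, 143), (-13, 10, 146)]
288 [(2, 52, 165), (-9, 53, 167), (-15, 23, 145)]
292 [(0, 62, 163), (-11, 65, 167), (-21, 62, 165)]
```

The carton stands upright in the slot (top at z 204, y centre ≈ −15 as wanted). Poking it with closed fingers.

Call:
play_rows(
  increments=[
    [[0,0,0.05],[0,0,0],0],
    [[0,0,0.09],[0,0,0],0],
    [[0,0,0.1],[0,0,0],0],
    [[0,0,0.11],[0,0,0],0],
    [[0,0,0.12],[0,0,0],0],
    [[0,0,0.135],[0,0,0],0],
    [[0,0,0.15],[0,0,0],0],
    [[0,0,0.15],[0,0,0],0],
  ],
)

```text
time: 16.6
ee_pos: [529.2, 98.4, 366.9]
ee_rot: [-0.0, -0.103, 0.995, -0.0]
wrist_force: [0.2, 0.1, -0.3]
grip_width: 0.004
grip_force: 0.0
```

Call:
play_rows(
  increments=[
    [[0,0,0.015],[0,0,0],0],
    [[0,0,0.03],[0,0,0],0],
    [[0,0,0.045],[0,0,0],0],
    [[0,0,0.06],[0,0,0],0],
    [[0,0,0.06],[0,0,0],0],
  ],
)

```text
time: 17.1
ee_pos: [529.1, 98.3, 348.7]
ee_rot: [-0.001, -0.103, 0.995, -0.0]
wrist_force: [-0.4, 0.6, -0.3]
grip_width: 0.007
grip_force: 0.0
```

```bash
python3 f.py
```

```text
17.1 box dxyz [-3.000e-01 -1.550e+01  3.487e+02] F [-0.3   0.69 -0.32] M [ 0.002 -0.03  -0.018] g 0.006909550161183062
```

```bash
python3 -c "
from h import *
c=cap('side');cv2.imwrite('pics/s5.png',cv2.resize(c['image'][190:310,230:380,::-1],(750,600),interpolation=2))"
```

```text
(no output)
```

View pics/s5.png

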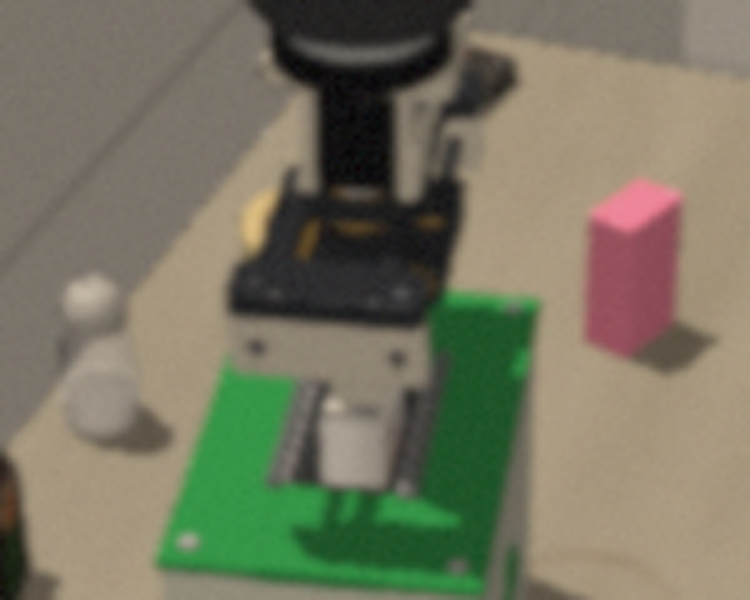

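The fingers sit on the carton's upper end, about 6 mm above the lid, at (365,420) in the crop, and the carton is following down. Continue.

Call:
play_rows(
  increments=[
    [[0,0,0.015],[0,0,0],0],
    [[0,0,0.03],[0,0,0],0],
    [[0,0,0.045],[0,0,0],0],
    [[0,0,0.06],[0,0,0],0],
    [[0,0,0.06],[0,0,0],0],
  ],
)

```text
time: 17.65
ee_pos: [529.1, 98.3, 330.7]
ee_rot: [-0.001, -0.103, 0.995, -0.0]
wrist_force: [-0.5, -0.6, -0.5]
grip_width: 0.007
grip_force: 0.0
```

Call:
play_rows(
  increments=[
    [[0,0,0.015],[0,0,0],0],
    [[0,0,0.03],[0,0,0],0],
    [[0,0,0.045],[0,0,0],0],
    [[0,0,0.058],[0,0,0],0],
    [[0,0,0.058],[0,0,0],0],
  ],
)

```text
time: 18.15
ee_pos: [529.1, 98.3, 313.4]
ee_rot: [-0.001, -0.103, 0.995, -0.0]
wrist_force: [-0.1, 0.8, -1.0]
grip_width: 0.004
grip_force: 3.1
```

```bash
python3 f.py
```

```text
18.15 box dxyz [-2.000e-01 -1.550e+01  3.134e+02] F [ 0.09  0.77 -1.04] M [0.006 0.003 0.037] g 0.004349577320688052
```

Call:
play_rows(
  increments=[
    [[0,0,0.012],[0,0,0],0],
    [[0,0,0.024],[0,0,0],0],
    [[0,0,0.036],[0,0,0],0],
    [[0,0,0.04],[0,0,0],0],
    [[0,0,0.04],[0,0,0],0],
  ],
)

```text
time: 18.65
ee_pos: [529.2, 98.4, 301.8]
ee_rot: [-0.0, -0.103, 0.995, -0.0]
wrist_force: [0.3, 0.2, -1.4]
grip_width: 0.006
grip_force: 2.9
```

Call:
play_rows(
  increments=[
    [[0,0,0.012],[0,0,0],0],
    [[0,0,0.024],[0,0,0],0],
    [[0,0,0.036],[0,0,0],0],
    [[0,0,0.036],[0,0,0],0],
    [[0,0,0.036],[0,0,0],0],
  ],
)

```text
time: 19.15
ee_pos: [529.1, 98.3, 290.9]
ee_rot: [-0.001, -0.103, 0.995, -0.0]
wrist_force: [-0.4, 0.1, -2.6]
grip_width: 0.003
grip_force: 3.1
```

```bash
python3 f.py
```

```text
19.15 box dxyz [ -0.3 -15.5 290.9] F [-0.33  0.15 -2.64] M [ 0.004 -0.078  0.01 ] g 0.00347957056893748
```

Call:
play_rows(
  increments=[
    [[0,0,-0.04],[0,0,0],0],
    [[0,0,-0.09],[0,0,0],0],
    [[0,0,-0.15],[0,0,0],0],
    [[0,0,-0.21],[0,0,0],0],
    [[0,0,-0.28],[0,0,0],0],
    [[0,0,-0.36],[0,0,0],0],
    [[0,0,-0.45],[0,0,0],0],
    [[0,0,-0.5],[0,0,0],0],
    [[0,0,-0.5],[0,0,0],0],
  ],
)

```text
time: 20.05
ee_pos: [529.6, 98.3, 445.3]
ee_rot: [0.003, -0.103, 0.995, 0.001]
wrist_force: [0.4, 0.1, -0.8]
grip_width: 0.007
grip_force: 0.0
```

Call:
play_rows(
  increments=[
    [[0,-0.15,0],[0,0,0],0],
    [[0,-0.3,0],[0,0,0],0],
    [[0,-0.45,0],[0,0,0],0],
    [[0,-0.6,0],[0,0,0],0],
    [[0,-0.75,0],[0,0,0],0],
    [[0,-0.85,0],[0,0,0],0],
    [[0,-0.85,0],[0,0,0],0],
    [[0,-0.85,0],[0,0,0],0],
  ],
)

```text
time: 20.85
ee_pos: [581.2, -152.0, 441.0]
ee_rot: [-0.001, -0.102, 0.995, 0.0]
wrist_force: [-0.1, 1.1, -0.5]
grip_width: 0.003
grip_force: 0.0
```

```bash
python3 f.py; python3 -c "
from h import *
c=cap('side');t=cap('top');cv2.imwrite('pics/s6.png',np.hstack([cv2.resize(c['image'][180:380,160:460,::-1],(400,267)),cv2.resize(t['image'][150:350,180:480,::-1],(400,267))]))"
```

```text
20.85 box dxyz [-4.000e-01 -2.711e+02  4.410e+02] F [ 0.1   1.07 -0.47] M [ 0.026 -0.018  0.027] g 0.002645413943192742
```

View pics/s6.png

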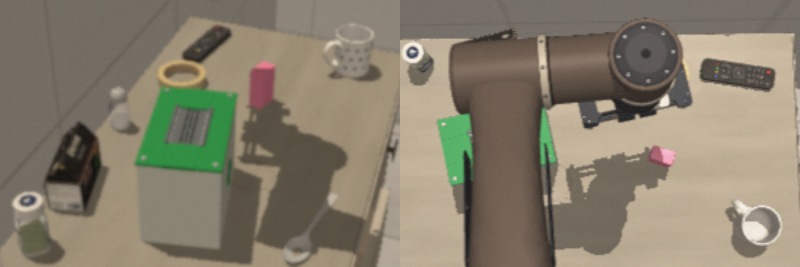

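The side view shows the slot shut again at (188,127) with no carton visible, and everything else in its place. Handing in.

```bash
python3 -c "
from h import *
print(ctrl.job_done())"
```

```text
the job is handed in; nothing more can be done
None
```

The carton went through the flap and the guard opening (felt at about 15.5 mm toward box −y), the leaves shut behind it, the forces read stayed under about 8 N and nothing else looked moved; I could not see inside the box, so the drop to the bottom is inferred from poking its top 52 mm below the lid, and the job was handed in at about 21 s.

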